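Push a vial carriage round the L-shaped slot of a reading station

TASK

Bring the vial that sits in the round carriage to the sensor of the low reading station: with the fingertips, gently push the carriage along its L-shaped slot to the corner, then round the corner and on until its guide pin is fully home at the far end of the slot, in front of the sensor post. Only push the carriage, without gripping it: do not touch or lift the vial, which must stay seated and upright, and do not disturb anything else on the deck or the worktop.

Things in the scene. Friction and masses are not known exactly. Their poses are not given: they have to be found in the camera images.
- station: Fixed low square deck, 232 x 232 mm, aluminium top 20 mm above the worktop, grey skirts. Origin: centre of its underside; z up. An L-shaped dark slot, 13 mm wide, is cut in the 7 mm top plate: lane one along +x at y = +50 mm, from x = -60 to the corner at x = +50; lane two from there along -y at x = +50 mm, to y = -60 (positions of the pin's axis, 6.5 mm short of the slot's ends).
- slot_start (a point): Point on the deck top (z = 20 mm) where the carriage's axis is when its pin is at the first end of the slot; axes as the station's
- slot_corner (a point): Point on the deck top where the carriage's axis is when its pin is in the slot's corner, 110 mm along the station's +x from slot_start; the slot's wall stops it within 1.5 mm of here
- slot_end (a point): Point on the deck top where the carriage's axis must finish: pin at the far end of the slot, 110 mm along the station's -y from slot_corner; the slot's wall stops it within 1.5 mm of here. Beyond stands the grey sensor post, 46 x 22 mm, its near face 40 mm and its flat foot 37 mm past this point, its top 97 mm above the worktop.
- carriage: Round grey carriage, 60 mm diameter, 32 mm tall, about 0.25 kg, sliding on the deck (1 to 4 N). Origin: on its axis at its underside, on the deck top; z up. A 10 mm guide pin below runs in the slot with 1.5 mm play each side; a foot under the plate keeps it captive. A 26 mm bore, its floor 10 mm above the origin, holds the vial. Pin starts in lane one.
- vial: Sample vial with a black cap, 23 mm diameter, 49 mm tall, standing loose in the carriage's bore and rising 27 mm above the carriage, its top 79 mm above the worktop. Origin: centre of its underside; z up. Not to be touched.
- spare_vial: Bystander: white-capped vial, 23 mm diameter, 49 mm tall, standing on the deck in the quarter inside the L. Origin: centre of its underside.
- stopper: Bystander: black rubber stopper, 25 mm diameter, 22 mm tall, standing on the deck in the quarter inside the L. Origin: centre of its underside.
- tip_box: Bystander: blue pipette tip box with clear lid, 76 x 121 x 74 mm, on the worktop to the right. Origin: centre of its underside.
- timer: Bystander: white digital timer, 64 x 62 x 16 mm, on the worktop to the right. Origin: centre of its underside.
- marker: Bystander: red and white marker pen, 135 mm long, 17 mm thick, lying on the worktop to the left. Origin: its middle, at its underside.
- beaker: Bystander: glass beaker, 58 mm wide, 74 mm tall, on the worktop to the left. Origin: centre of its underside.
- wash_bottle: Bystander: soft wash bottle with bent nozzle, 114 x 61 x 193 mm, on the worktop to the left. Origin: underside.
Things that resemble listed ones, but are neither listed nor needed, are in the scene too. Leave any purple or red look-alike of the carriage alone.

How it is judged:
By the outcome, as a careful person would: the job done as asked, in the order asked, and still so for the second after the job is handed in, with the robot touching nothing.
It also fails if it takes over 45 s, if anything falls off the work surface, if the arm or the gripper's body presses on something with over 40 N, if the wrist force passes 120 N, or if a joint passes its speed limit or range.

ROBOT

A 6-joint arm with a two-finger parallel gripper is mounted at the origin on a cart in front of the work surface, level with it; the furniture and walls round the work are solid. World frame = base frame: x ahead of the robot, y to its left, z up, the work surface at z = 0. Lengths are in m, angles in rad, forces in N, time in s.
With the tool pointing down it reaches from about 0.25 to 0.725 m from the base axis. Payload 4 kg.
Tool frame: the origin (TCP) lies at the very end of the fingers, on their centre line; the grasp point (between the pads) lies 19 mm behind it (ctrl.grasp_offset is the distance from the TCP to the grasp point, in m); z points along the fingers, y is the line along which they close (so a half turn about z gives the same grasp; the last joint's range is limited). The gripper opens to 85 mm and grips with 20 to 120 N. Pads are 22 mm wide; open, the fingers measure 114 mm over their backs; the gripper's body (76 mm by 85 mm) begins 54 mm behind the grasp point. The pads swing forward as they close: fully open they stand 13 mm farther back than shut.
Start: joints at [-1.245, 0.241, 0.005, 1.335, 0, 1.571], TCP at [0.16, -0.474, 0.231] pointing down, gripper open.
Joint ranges: [-2.72, 2.72], [-1.05, 1.87], [-1.09, 1.28], [-1.99, 2.15], [-1.42, 1.44], [-3.14, 3.14]. Speed limits (rad/s): [2.79, 2.79, 3.14, 3.14, 3.14, 3.14].

INTERFACE

Orientations are given as a unit quaternion [w, x, y, z].
In Python, from bench import ctrl gives the robot as it stands. The module is installed in compiled form; this text tells all that it offers.
- The arm moves only by the tool step_arm, never from a script. Its argument "plan" is a list of rows, each an object with "fingers": the opening, from 0 (shut) to 1 (fully open); "translation": the shift along the world's x, y, z scaled (see below), a list of three; "delta_rot": the turn, a rotation vector about the world's x, y, z scaled (see below), a list of three. A call has exactly 10 rows; each row shifts and turns the commanded pose from where the row before left it; what a row does not reach is not made up. The controller multiplies each number of a shift by 500 mm and each number of a turn by 0.5 rad. A row lasts 1/10 s, in which the tool goes at most 50 mm and 8.59 degrees, less where a joint would pass 70% of its speed; a pose out of reach is approached as far as the arm can. A call with a number of a shift or a turn outside -1 to 1 is refused whole. A call with a gripper value outside its range is refused whole. The fingers move at their own pace and stop on an object; the grip force is fixed at half the most. Time passes only in rows, so rows that do not move let the fingers close, or fill a call up. It gives the time, the measured TCP pose, the force, the opening and the grip force at its end, in the units of the state.
- ctrl.sense(): the state, without advancing time (a new reading comes with each control period).
- ctrl.capture(name): name is "side" or "top"; returns (picture, depth): 480x640x3 uint8, blue, green, red; 480x640 float32, m along the optical axis (not along the pixel's ray), 0 where there is no reading.
- ctrl.camera_info(name): a dict with "fx", "fy", "cx", "cy" (pixels), "k1" (the pictures are not rectified: a ray, as slopes to the right and down, at radius r is drawn at 1 + k1 r^2 times it, then the intrinsics apply), "origin" and "orientation" of the camera in the world. Camera axes: x right, y down, z forward; pixel columns grow to the right and rows downward; lengths in m; the calibration is good to about 2 mm. A picture is of the moment at which its call begins. camera_info takes no time and is no camera call.
- ctrl.sign_off(): hands the job in; it is judged then, once.
The state is a dict: "clock": time; "qpos": joint angles; "joint_vel": joint speeds; "effort": joint torques, N m; "ee_pos": TCP position; "eef_rot": TCP orientation; "force": force on the tool from outside, world axes, zero at the start; "ft_torque": the same for the moment, N m; "grip_width": finger opening in m; "grip_force": force on a finger pad.
Only numpy, scipy, OpenCV 4.12 (cv2) and the standard library are available. Lean on these libraries where they do the work, as an engineer would, in place of code of your own. Each camera call takes 0.05 s, during which the arm holds its last target. There are 200 camera calls.

## Working session

There is one attempt and no reset: what is moved stays moved. The work goes in short steps, Python scripts to look and compute and a tool call to move; the robot and the scene stay as the last step left them, time stands still between calls to the robot, and variables do not carry over. Pictures are saved under pics/ and viewed, at most 10 in all, crops included, and the job is handed in when it is done.

Besides the shell and the picture viewer there is one more tool, called after "Emit:" as name(argument=value, ...) on one line, values as JSON. step_arm: Moves the arm, as the interface text tells. Its arguments: {"type":"object","properties":{"plan":{"type":"array","items":{"type":"object","properties":{"fingers":{"type":"number"},"translation":{"type":"array","items":{"type":"number"}},"delta_rot":{"type":"array","items":{"type":"number"}}}}}},"required":["plan"]}

```bash
mkdir -p pics
cat > h.py <<'E'
import numpy as np, cv2
from scipy.spatial.transform import Rotation as R
from bench import ctrl
def cam(n):
    i=ctrl.camera_info(n); q=i["orientation"]
    return i,R.from_quat([q[1],q[2],q[3],q[0]]).as_matrix(),np.array(i["origin"])
def rays(n,uv):
    i,M,o=cam(n); uv=np.asarray(uv,float).reshape(-1,2)
    d=(uv-[i["cx"],i["cy"]])/[i["fx"],i["fy"]]; p=d.copy()
    for _ in range(20): p=d/(1+i["k1"]*(p**2).sum(1,keepdims=True))
    return o,np.c_[p,np.ones(len(p))]@M.T
def onplane(n,uv,z):
    o,d=rays(n,uv); return o+d*((z-o[2])/d[:,2])[:,None]
def proj(n,P):
    i,M,o=cam(n); c=(np.asarray(P,float).reshape(-1,3)-o)@M; p=c[:,:2]/c[:,2:]
    p=p*(1+i["k1"]*(p**2).sum(1,keepdims=True)); return p*[i["fx"],i["fy"]]+[i["cx"],i["cy"]]
E
python3 - <<'E'
from h import *
for n in("top","side"):
    p,d=ctrl.capture(n); cv2.imwrite(f"pics/{n}0.png",p); np.save(f"{n}0.npy",d); print(n,ctrl.camera_info(n))
s=ctrl.sense(); print(s)
E
```

```text
top {'fx': 456.50409682687825, 'fy': 456.50409682687825, 'cx': 325.87421167389033, 'cy': 243.49877491721196, 'k1': 0.024293004096529618, 'origin': array([ 0.3510546 , -0.00509455,  1.13215418]), 'orientation': array([ 0.05709936, -0.69796356,  0.71218029, -0.04884435])}
side {'fx': 602.5743593207239, 'fy': 602.5743593207239, 'cx': 326.9571935414476, 'cy': 236.1722602802845, 'k1': 0.029244174560900407, 'origin': array([0.54355703, 1.21390838, 0.8329104 ]), 'orientation': array([ 0.00139577,  0.01419505,  0.87839286, -0.47772642])}
{'clock': 0.1, 'qpos': array([-1.24500221e+00,  2.41355525e-01,  3.87438138e-03,  1.33518093e+00,
        8.83977328e-06,  1.57079731e+00]), 'joint_vel': array([-0.00041665, -0.0020813 ,  0.00308137,  0.00061064,  0.00112667,
       -0.00102936]), 'effort': array([-6.67947152e-04, -3.73137975e+01,  2.53010416e+01,  1.08653057e-02,
       -6.94023629e-05, -2.12405308e-05]), 'ee_pos': array([ 0.15985692, -0.47317589,  0.23049892]), 'eef_rot': array([-9.21242752e-04,  9.86761238e-01,  1.62177030e-01, -1.46930632e-04]), 'force': array([-0.06094206,  0.47499549, -0.37058851]), 'ft_torque': array([-0.0316145 , -0.03072342, -0.01981039]), 'grip_force': 0.0, 'grip_width': 0.08544272712317441}
```

View pics/top0.png

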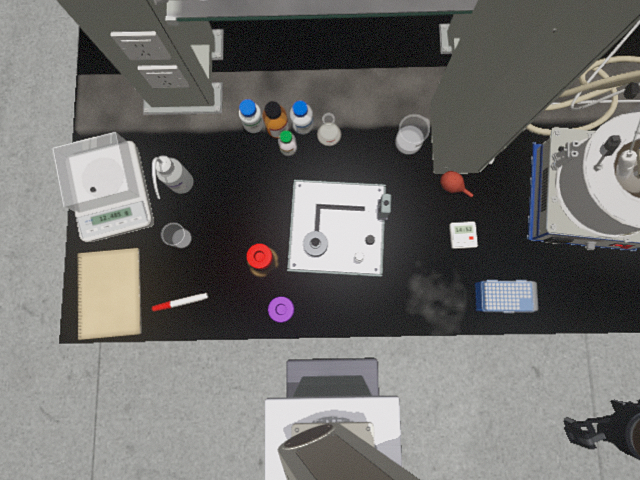

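View pics/side0.png

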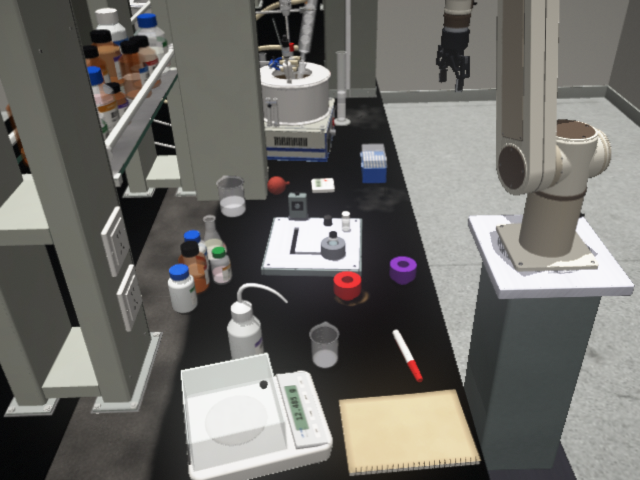

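Top view: the grey carriage with the black-capped vial is at (315,243) on the deck. Lane one runs up to the corner at about (317,207), and lane two runs right to about (363,208). The sensor post is at (385,207), the spare vial at (358,258) and the stopper at (370,240). The side view agrees, with the carriage at (333,247).
Candidates for the carriage: grey (315,243), red ring (260,257), purple ring (281,310). I choose the grey one on the deck slot.

Run:
```python
from h import *
p=cv2.imread("pics/top0.png"); d=np.load("top0.npy")
g=cv2.cvtColor(p,cv2.COLOR_BGR2GRAY)
m=np.zeros_like(g); m[170:285,275:400]=(g[170:285,275:400]>120)*255
c=max(cv2.findContours(m,cv2.RETR_EXTERNAL,cv2.CHAIN_APPROX_NONE)[0],key=cv2.contourArea)
pts=onplane("top",c.reshape(-1,2),0.02)
# mm-space mask rect
q=np.float32(pts[:,:2]*1000); r=cv2.minAreaRect(q); print("rect",r)
# rectify-plot check: slot dark pixels
w=np.zeros_like(g); w[186:270,296:380]=(g[186:270,296:380]<70)*255
for k in cv2.findContours(w,cv2.RETR_LIST,cv2.CHAIN_APPROX_NONE)[0]:
    if cv2.contourArea(k)>8:
        P=onplane("top",k.reshape(-1,2),.02); print(cv2.boundingRect(k),P[:,:2].min(0),P[:,:2].max(0))
# depth
i,M,o=cam("top")
vv,uu=np.mgrid[170:285,275:400]; uv=np.c_[uu.ravel(),vv.ravel()]
_,ry=rays("top",uv); P=o+ry*d[170:285,275:400].ravel()[:,None]
np.save("P.npy",P)
def blob(lo,hi,x,y,rad):
    s=(P[:,2]>lo)&(P[:,2]<hi)&(np.hypot(uv[:,0]-x,uv[:,1]-y)<rad)
    if s.sum(): print((x,y),s.sum(),P[s].mean(0),P[s].min(0),P[s].max(0))
blob(.045,.06,315,243,20); blob(.068,.09,315,243,20); blob(.055,.09,358,258,12); blob(.03,.06,370,240,10); blob(.05,.12,385,207,20)
a=cv2.resize(p[170:285,275:400],None,fx=5,fy=5,interpolation=cv2.INTER_CUBIC); cv2.imwrite("pics/c1.png",a)
```

```text
rect ((559.9005737304688, -28.440704345703125), (245.4678192138672, 230.6846923828125), 85.55180358886719)
(315, 243) 404 [0.51583012 0.03276079 0.05314024] [0.48702816 0.00333125 0.04518191] [0.54547323 0.06089838 0.05893494]
(315, 243) 57 [0.51495282 0.0316895  0.07945592] [0.50714351 0.02193581 0.06900142] [0.52415146 0.04041366 0.0873673 ]
(358, 258) 67 [ 0.48045049 -0.07015309  0.06834171] [ 0.47161669 -0.08145427  0.05508815] [ 0.49012553 -0.06010133  0.07394815]
(370, 240) 75 [ 0.52439849 -0.0994731   0.04141957] [ 0.51396264 -0.11140338  0.03001721] [ 0.53482189 -0.08875884  0.04815471]
(385, 207) 241 [ 0.59837968 -0.13240683  0.08602148] [ 0.57784031 -0.14687102  0.05014507] [ 0.62308906 -0.12003186  0.10022852]
```

View pics/c1.png

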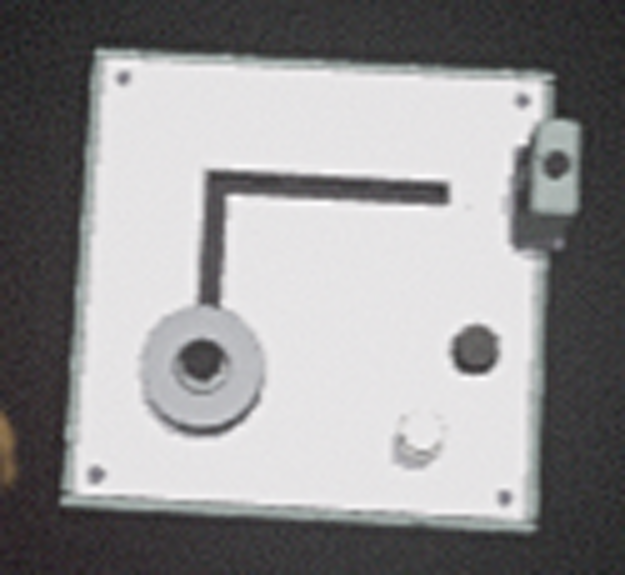

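Crop: the grey carriage is at crop (202,370) with the vial cap at (204,358). The slot corner is at about (216,183), lane two ends at (449,193), and four screws mark the deck corners.

Run:
```python
from h import *
f=lambda L:onplane("top",(np.array(L,float)+.5)/5-.5+[275,170],.02)[:,:2]
S=f([(123,77),(522,100),(95,474),(504,497)]); print("screws",S,S.mean(0))
ax=lambda v:np.degrees(np.arctan2(v[1],v[0]))
print("yaw",ax(S[0]-S[2]),ax(S[1]-S[3]),ax(S[0]-S[1])-90,ax(S[2]-S[3])-90)
L=f([(216.5,183),(449,193.5),(208.5,300)]); print(L, ax(L[0]-L[1])-90, ax(L[0]-L[2]))
yaw=np.radians(np.mean([ax(S[0]-S[2]),ax(S[1]-S[3]),ax(S[0]-S[1])-90,ax(S[2]-S[3])-90]))
c=S.mean(0); T=np.array([[np.cos(yaw),-np.sin(yaw)],[np.sin(yaw),np.cos(yaw)]])
print("yaw",np.degrees(yaw))
for n,q in dict(start=(-.06,.05),corner=(.05,.05),end=(.05,-.06)).items(): print(n,c+T@q)
loc=lambda p:(np.array(p)-c)@T
print("slot pts local",[loc(x) for x in L])
p=cv2.imread("pics/top0.png")
# carriage top at z=.052 : ellipse centre approx crop(202,366)
C=onplane("top",(np.array([(202,367)])+.5)/5-.5+[275,170],.052)[0,:2]; print("carriage",C,loc(C),"depth",loc([.5158,.0328]),"vial",loc([.515,.0317]),"spare",loc([.4805,-.0702]),"stop",loc([.5244,-.0995]),"post",loc([.5984,-.1324]))
```

```text
screws [[ 0.66932641  0.07048904]
 [ 0.65284197 -0.12927447]
 [ 0.46915     0.08632742]
 [ 0.453786   -0.11327009]] [ 0.5612761  -0.02143203]
yaw -4.523936261685661 -4.596772054394249 -4.717345133004528 -4.401658706410117
[[ 0.61375444  0.02439375]
 [ 0.60580889 -0.09128941]
 [ 0.55453495  0.02934112]] -3.9291134692902148 -4.77557470617672
yaw -4.559928038873639
start [0.5054411  0.03317982]
corner [0.61509292 0.02443462]
end [ 0.60634773 -0.0852172 ]
slot pts local [array([0.048669  , 0.04985284]), array([ 0.04994563, -0.06609583]), array([-0.01075636,  0.05007651])]
carriage [0.51615491 0.0319867 ] [-0.04922525  0.04966243] depth [-0.04964369  0.05044494] vial [-0.05035371  0.04928482] spare [-0.07664328 -0.05503545] stop [-0.03055283 -0.08075258] post [ 0.04582855 -0.10766531]
```

Emit:
step_arm(plan=[{"fingers": 0, "translation": [0.03, 0.051, 0], "delta_rot": [0, 0, 0.274]}, {"fingers": 0, "translation": [0.03, 0.051, 0], "delta_rot": [0, 0, 0.274]}, {"fingers": 0, "translation": [0.03, 0.051, 0], "delta_rot": [0, 0, 0.274]}, {"fingers": 0, "translation": [0.03, 0.051, 0], "delta_rot": [0, 0, 0.274]}, {"fingers": 0, "translation": [0.03, 0.051, 0], "delta_rot": [0, 0, 0.274]}, {"fingers": 0, "translation": [0.03, 0.051, 0], "delta_rot": [0, 0, 0.274]}, {"fingers": 0, "translation": [0.03, 0.051, 0], "delta_rot": [0, 0, 0.274]}, {"fingers": 0, "translation": [0.03, 0.051, 0], "delta_rot": [0, 0, 0.274]}, {"fingers": 0, "translation": [0.03, 0.051, 0], "delta_rot": [0, 0, 0.274]}, {"fingers": 0, "translation": [0.03, 0.051, 0], "delta_rot": [0, 0, 0.274]}])

```text
clock: 1.1
ee_pos: [0.3102, -0.2175, 0.231]
eef_rot: [-0.0, 0.66, 0.752, -0.0]
force: [-0.3, 0.2, 1.1]
grip_width: -0.0002
grip_force: 0.0
```

Emit:
step_arm(plan=[{"fingers": 0, "translation": [0.03, 0.051, 0], "delta_rot": [0, 0, 0.274]}, {"fingers": 0, "translation": [0.03, 0.051, 0], "delta_rot": [0, 0, 0.274]}, {"fingers": 0, "translation": [0.03, 0.051, 0], "delta_rot": [0, 0, 0.274]}, {"fingers": 0, "translation": [0.03, 0.051, 0], "delta_rot": [0, 0, 0.274]}, {"fingers": 0, "translation": [0.03, 0.051, 0], "delta_rot": [0, 0, 0.274]}, {"fingers": 0, "translation": [0.03, 0.051, 0], "delta_rot": [0, 0, 0.274]}, {"fingers": 0, "translation": [0.03, 0.051, 0], "delta_rot": [0, 0, 0.274]}, {"fingers": 0, "translation": [0.03, 0.051, 0], "delta_rot": [0, 0, 0.274]}, {"fingers": 0, "translation": [0.03, 0.051, 0], "delta_rot": [0, 0, 0.274]}, {"fingers": 0, "translation": [0.03, 0.051, 0], "delta_rot": [0, 0, 0.274]}])

```text
clock: 2.1
ee_pos: [0.4602, 0.0374, 0.2309]
eef_rot: [-0.0, 0.035, 0.999, -0.0]
force: [0.7, 0.0, 0.6]
grip_width: 0.0002
grip_force: 0.0
```

```bash
cat >> h.py <<'E'
Y=np.radians(-4.56); Cn=np.array([.5613,-.0214]); TT=np.array([[np.cos(Y),-np.sin(Y)],[np.sin(Y),np.cos(Y)]])
def st():
    s=ctrl.sense(); q=s["eef_rot"]; m=R.from_quat([q[1],q[2],q[3],q[0]]).as_matrix()
    print("t",s["clock"],"tcp",s["ee_pos"].round(4),"local",((s["ee_pos"][:2]-Cn)@TT).round(4),"xyaw",np.degrees(np.arctan2(m[1,0],m[0,0])).round(2),"zax",m[:,2].round(3),"F",s["force"].round(2),"q",s["qpos"].round(2),"w",s["grip_width"])
E
python3 -c "
from h import *
st()"
```

```text
t 2.1 tcp [0.4602 0.0374 0.2309] local [-0.1055  0.0506] xyaw 175.99 zax [-0.001 -0.    -1.   ] F [0.71 0.03 0.62] q [ 0.08  0.17 -0.09  1.32 -0.    0.15] w 0.00015398292780298498
```

Emit:
step_arm(plan=[{"fingers": 0, "translation": [0, 0, -0.05], "delta_rot": [0, 0, -0.02]}, {"fingers": 0, "translation": [0, 0, -0.06], "delta_rot": [0, 0, 0]}, {"fingers": 0, "translation": [0, 0, -0.06], "delta_rot": [0, 0, 0]}, {"fingers": 0, "translation": [0, 0, -0.06], "delta_rot": [0, 0, 0]}, {"fingers": 0, "translation": [0, 0, -0.05], "delta_rot": [0, 0, 0]}, {"fingers": 0, "translation": [0, 0, -0.04], "delta_rot": [0, 0, 0]}, {"fingers": 0, "translation": [0, 0, -0.03], "delta_rot": [0, 0, 0]}, {"fingers": 0, "translation": [0, 0, -0.02], "delta_rot": [0, 0, 0]}, {"fingers": 0, "translation": [0, 0, -0.02], "delta_rot": [0, 0, 0]}, {"fingers": 0, "translation": [0, 0, 0], "delta_rot": [0, 0, 0]}])

```text
clock: 3.1
ee_pos: [0.4591, 0.0362, 0.0352]
eef_rot: [-0.001, 0.043, 0.999, -0.0]
force: [-0.1, -0.3, -0.3]
grip_width: -0.0002
grip_force: 0.0
```

```bash
python3 -c "
from h import *
st()
p,d=ctrl.capture('side'); cv2.imwrite('pics/s1.png',cv2.resize(p[150:310,230:430],None,fx=4,fy=3.75))"
```

```text
t 3.1 tcp [0.4591 0.0362 0.0352] local [-0.1064  0.0493] xyaw 175.08 zax [-0.002 -0.    -1.   ] F [-0.1  -0.31 -0.3 ] q [ 0.08  0.36 -0.4   0.82 -0.    0.16] w -0.00020161689535024913
```

View pics/s1.png

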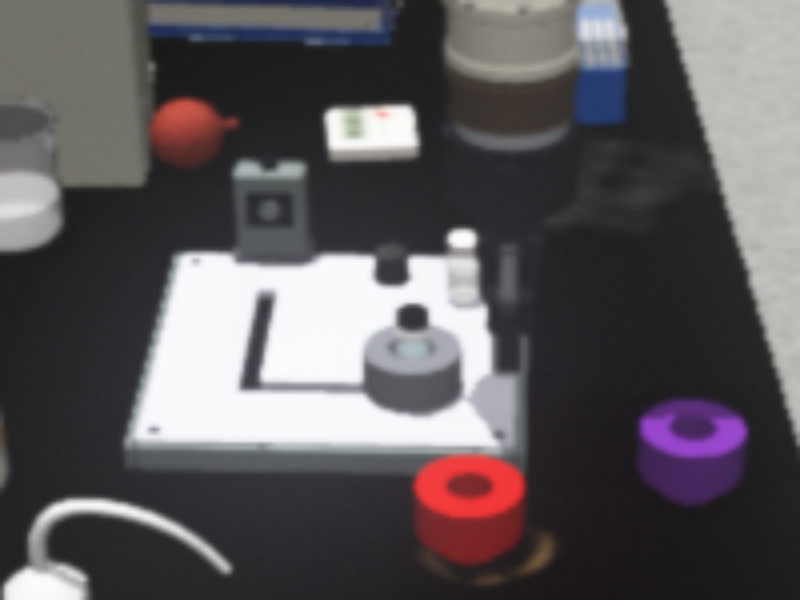

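The closed gripper stands at about (508,340), just behind the carriage (412,370) and clear of it. Now I start pushing along lane one.

Emit:
step_arm(plan=[{"fingers": 0, "translation": [0.006, 0, 0], "delta_rot": [0, 0, 0]}, {"fingers": 0, "translation": [0.006, 0, 0], "delta_rot": [0, 0, 0]}, {"fingers": 0, "translation": [0.006, 0, 0], "delta_rot": [0, 0, 0]}, {"fingers": 0, "translation": [0.006, -0.0005, 0], "delta_rot": [0, 0, 0]}, {"fingers": 0, "translation": [0.006, -0.0005, 0], "delta_rot": [0, 0, 0]}, {"fingers": 0, "translation": [0.006, -0.0005, 0], "delta_rot": [0, 0, 0]}, {"fingers": 0, "translation": [0.006, -0.0005, 0], "delta_rot": [0, 0, 0]}, {"fingers": 0, "translation": [0.006, -0.0005, 0], "delta_rot": [0, 0, 0]}, {"fingers": 0, "translation": [0.006, -0.0005, 0], "delta_rot": [0, 0, 0]}, {"fingers": 0, "translation": [0.006, -0.0005, 0], "delta_rot": [0, 0, 0]}])

```text
clock: 4.15
ee_pos: [0.4902, 0.0345, 0.0362]
eef_rot: [-0.0, 0.043, 0.999, -0.0]
force: [-1.0, -0.0, 0.7]
grip_width: -0.0
grip_force: 0.7
```

```bash
python3 -c "
from h import *
st()"
```

```text
t 4.15 tcp [0.4902 0.0345 0.0362] local [-0.0753  0.0501] xyaw 175.08 zax [-0. -0. -1.] F [-1.02 -0.04  0.69] q [ 0.07  0.4  -0.32  0.85 -0.    0.16] w -6.495360339981978e-06
```

Emit:
step_arm(plan=[{"fingers": 0, "translation": [0.008, -0.0007, -0.001], "delta_rot": [0, 0, 0]}, {"fingers": 0, "translation": [0.01, -0.0008, -0.001], "delta_rot": [0, 0, 0]}, {"fingers": 0, "translation": [0.01, -0.0008, 0], "delta_rot": [0, 0, 0]}, {"fingers": 0, "translation": [0.01, -0.0008, 0], "delta_rot": [0, 0, 0]}, {"fingers": 0, "translation": [0.01, -0.0008, 0], "delta_rot": [0, 0, 0]}, {"fingers": 0, "translation": [0.01, -0.0008, 0], "delta_rot": [0, 0, 0]}, {"fingers": 0, "translation": [0.01, -0.0008, 0], "delta_rot": [0, 0, 0]}, {"fingers": 0, "translation": [0.01, -0.0008, 0], "delta_rot": [0, 0, 0]}, {"fingers": 0, "translation": [0.01, -0.0008, 0], "delta_rot": [0, 0, 0]}, {"fingers": 0, "translation": [0.008, -0.0007, 0], "delta_rot": [0, 0, 0]}])

```text
clock: 5.15
ee_pos: [0.5386, 0.0306, 0.0353]
eef_rot: [0.0, 0.043, 0.999, -0.0]
force: [-0.8, 0.1, -0.3]
grip_width: -0.0001
grip_force: 0.7
```

```bash
cat >> h.py <<'E'
def look(out=None):
    p,d=ctrl.capture("top"); vv,uu=np.mgrid[170:285,275:400]; uv=np.c_[uu.ravel(),vv.ravel()]
    o,ry=rays("top",uv); P=o+ry*d[170:285,275:400].ravel()[:,None]; L=(P[:,:2]-Cn)@TT
    s=(P[:,2]>.044)&(P[:,2]<.058)&(L[:,0]<.1)&(L[:,1]>-.095)&((L[:,0]>0)|(L[:,1]>0))
    print("car",s.sum(),L[s].min(0).round(4),L[s].max(0).round(4))
    if out: cv2.imwrite(out,cv2.resize(p[170:285,275:400],None,fx=5,fy=5))
E
python3 -c "
from h import *
st();look('pics/c2.png')"
```

```text
t 5.15 tcp [0.5386 0.0306 0.0353] local [-0.0268  0.0501] xyaw 175.08 zax [ 0. -0. -1.] F [-0.82  0.14 -0.29] q [ 0.06  0.48 -0.19  0.9  -0.    0.14] w -0.00012534937722711976Traceback (most recent call last):
  File "<string>", line 3, in <module>
    st();look('pics/c2.png')
         ~~~~^^^^^^^^^^^^^^^
  File "h.py", line 25, in look
    print("car",s.sum(),L[s].min(0).round(4),L[s].max(0).round(4))
                        ~~~~~~~~^^^
    return umr_minimum(a, axis, None, out, keepdims, initial, where)
ValueError: zero-size array to reduction operation minimum which has no identity
```

Emit:
step_arm(plan=[{"fingers": 0, "translation": [0.008, -0.0006, 0], "delta_rot": [0, 0, 0]}, {"fingers": 0, "translation": [0.008, -0.0006, 0], "delta_rot": [0, 0, 0]}, {"fingers": 0, "translation": [0.008, -0.0006, 0], "delta_rot": [0, 0, 0]}, {"fingers": 0, "translation": [0.008, -0.0006, 0], "delta_rot": [0, 0, 0]}, {"fingers": 0, "translation": [0.008, -0.0006, 0], "delta_rot": [0, 0, 0]}, {"fingers": 0, "translation": [0.006, -0.0005, 0], "delta_rot": [0, 0, 0]}, {"fingers": 0, "translation": [0.005, -0.0004, 0], "delta_rot": [0, 0, 0]}, {"fingers": 0, "translation": [0.004, -0.0003, 0], "delta_rot": [0, 0, 0]}, {"fingers": 0, "translation": [0.004, -0.0003, 0], "delta_rot": [0, 0, 0]}, {"fingers": 0, "translation": [0, 0, 0], "delta_rot": [0, 0, 0]}])

```text
clock: 6.2
ee_pos: [0.568, 0.0284, 0.0353]
eef_rot: [0.0, 0.043, 0.999, 0.0]
force: [-1.0, 0.5, 0.5]
grip_width: 0.0002
grip_force: 0.1
```

```bash
python3 -c "
from h import *
st()
p,d=ctrl.capture('side'); cv2.imwrite('pics/s2.png',cv2.resize(p[150:310,230:430],None,fx=4,fy=3.75))
print('corner px in crop', (proj('side',[[.6151,.0244,.052]])-[230,150])*[4,3.75])"
```

```text
t 6.2 tcp [0.568  0.0284 0.0353] local [0.0027 0.0502] xyaw 175.08 zax [ 0.001 -0.    -1.   ] F [-1.    0.52  0.47] q [ 0.05  0.53 -0.11  0.93 -0.    0.14] w 0.00019007458886155613
corner px in crop [[240.20560344 340.87202398]]
```

View pics/s2.png

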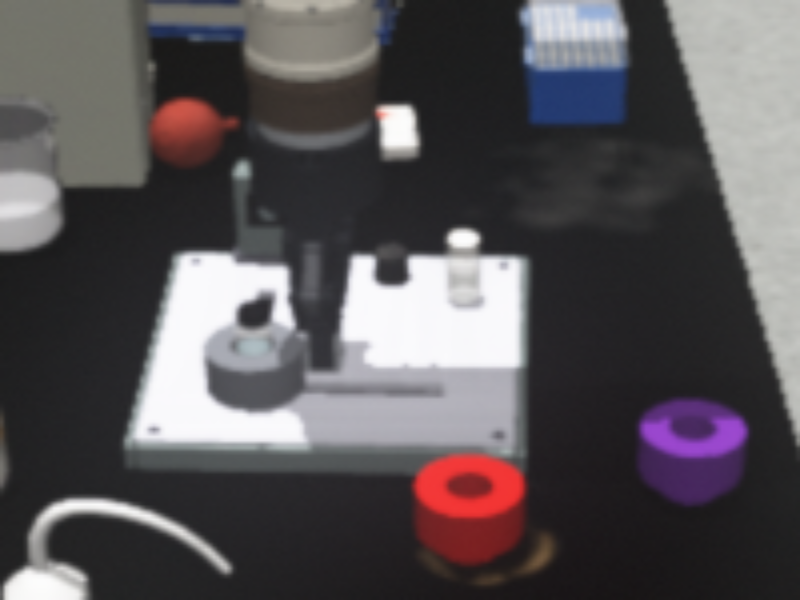

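The carriage top is at about (255,350) and its corner target at (240,341), so roughly 7 mm remain. The vial is upright.

Emit:
step_arm(plan=[{"fingers": 0, "translation": [0.002, -0.0002, 0], "delta_rot": [0, 0, 0]}, {"fingers": 0, "translation": [0.002, -0.0002, 0], "delta_rot": [0, 0, 0]}, {"fingers": 0, "translation": [0.002, -0.0002, 0], "delta_rot": [0, 0, 0]}, {"fingers": 0, "translation": [0.002, -0.0002, 0], "delta_rot": [0, 0, 0]}, {"fingers": 0, "translation": [0.002, -0.0002, 0], "delta_rot": [0, 0, 0]}, {"fingers": 0, "translation": [0.002, -0.0002, 0], "delta_rot": [0, 0, 0]}, {"fingers": 0, "translation": [0, 0, 0], "delta_rot": [0, 0, 0]}, {"fingers": 0, "translation": [0, 0, 0], "delta_rot": [0, 0, 0]}, {"fingers": 0, "translation": [0, 0, 0], "delta_rot": [0, 0, 0]}, {"fingers": 0, "translation": [0, 0, 0], "delta_rot": [0, 0, 0]}])

```text
clock: 7.25
ee_pos: [0.5737, 0.0278, 0.0353]
eef_rot: [0.0, 0.043, 0.999, -0.0]
force: [0.4, 0.2, -1.0]
grip_width: 0.0
grip_force: 0.2
```

Emit:
step_arm(plan=[{"fingers": 0, "translation": [0.002, -0.0002, 0], "delta_rot": [0, 0, 0]}, {"fingers": 0, "translation": [0.002, -0.0002, 0], "delta_rot": [0, 0, 0]}, {"fingers": 0, "translation": [0, 0, 0], "delta_rot": [0, 0, 0]}, {"fingers": 0, "translation": [0, 0, 0], "delta_rot": [0, 0, 0]}, {"fingers": 0, "translation": [0, 0, 0], "delta_rot": [0, 0, 0]}, {"fingers": 0, "translation": [0, 0, 0], "delta_rot": [0, 0, 0]}, {"fingers": 0, "translation": [0, 0, 0], "delta_rot": [0, 0, 0]}, {"fingers": 0, "translation": [0, 0, 0], "delta_rot": [0, 0, 0]}, {"fingers": 0, "translation": [0, 0, 0], "delta_rot": [0, 0, 0]}, {"fingers": 0, "translation": [0, 0, 0], "delta_rot": [0, 0, 0]}])

```text
clock: 8.25
ee_pos: [0.5741, 0.0277, 0.0351]
eef_rot: [-0.001, 0.043, 0.999, 0.0]
force: [-4.1, -0.0, 3.4]
grip_width: 0.0001
grip_force: 2.5
```

Stopped against the corner wall (4 N, at the predicted position). I back off, rise and go round to the +y side, turning the tool by 90°.

Emit:
step_arm(plan=[{"fingers": 0, "translation": [-0.006, 0.0004, 0], "delta_rot": [0, 0, 0]}, {"fingers": 0, "translation": [-0.012, 0.001, 0], "delta_rot": [0, 0, 0]}, {"fingers": 0, "translation": [-0.015, 0.001, 0], "delta_rot": [0, 0, 0]}, {"fingers": 0, "translation": [0, 0, 0.03], "delta_rot": [0, 0, 0]}, {"fingers": 0, "translation": [0, 0, 0.05], "delta_rot": [0, 0, 0]}, {"fingers": 0, "translation": [0, 0, 0.05], "delta_rot": [0, 0, 0]}, {"fingers": 0, "translation": [0, 0, 0.05], "delta_rot": [0, 0, 0]}, {"fingers": 0, "translation": [0, 0, 0.04], "delta_rot": [0, 0, 0]}, {"fingers": 0, "translation": [0.004, 0.055, 0], "delta_rot": [0, 0, -0.26]}, {"fingers": 0, "translation": [0.004, 0.055, 0], "delta_rot": [0, 0, -0.26]}])

```text
clock: 9.25
ee_pos: [0.5637, 0.0838, 0.1467]
eef_rot: [0.001, 0.176, 0.984, 0.0]
force: [0.5, -0.2, 0.0]
grip_width: -0.0
grip_force: 0.0
```

Emit:
step_arm(plan=[{"fingers": 0, "translation": [0.014, -0.001, 0], "delta_rot": [0, 0, -0.26]}, {"fingers": 0, "translation": [0.014, -0.001, 0], "delta_rot": [0, 0, -0.26]}, {"fingers": 0, "translation": [0.014, -0.001, 0], "delta_rot": [0, 0, -0.26]}, {"fingers": 0, "translation": [0.014, -0.001, 0], "delta_rot": [0, 0, -0.26]}, {"fingers": 0, "translation": [0.014, -0.001, 0], "delta_rot": [0, 0, -0.26]}, {"fingers": 0, "translation": [0.014, -0.001, 0], "delta_rot": [0, 0, -0.26]}, {"fingers": 0, "translation": [0.014, -0.001, 0], "delta_rot": [0, 0, -0.26]}, {"fingers": 0, "translation": [0.014, -0.001, 0], "delta_rot": [0, 0, -0.26]}, {"fingers": 0, "translation": [0, 0, 0], "delta_rot": [0, 0, -0.26]}, {"fingers": 0, "translation": [0, 0, 0], "delta_rot": [0, 0, -0.26]}])

```text
clock: 10.25
ee_pos: [0.619, 0.0797, 0.1451]
eef_rot: [0.0, 0.735, 0.678, 0.0]
force: [0.5, -0.5, 0.7]
grip_width: -0.0004
grip_force: 0.0
```

```bash
python3 -c "
from h import *
st()"
```

```text
t 10.25 tcp [0.619  0.0797 0.1451] local [0.0494 0.1054] xyaw 85.39 zax [ 0. -0. -1.] F [ 0.54 -0.55  0.66] q [ 0.13  0.53  0.21  1.25 -0.    1.78] w -0.0003812812325767072
```

Emit:
step_arm(plan=[{"fingers": 0, "translation": [0, 0, -0.02], "delta_rot": [0, 0, 0]}, {"fingers": 0, "translation": [0, 0, -0.04], "delta_rot": [0, 0, 0]}, {"fingers": 0, "translation": [0, 0, -0.04], "delta_rot": [0, 0, 0]}, {"fingers": 0, "translation": [0, 0, -0.04], "delta_rot": [0, 0, 0]}, {"fingers": 0, "translation": [0, 0, -0.03], "delta_rot": [0, 0, 0]}, {"fingers": 0, "translation": [0, 0, -0.02], "delta_rot": [0, 0, 0]}, {"fingers": 0, "translation": [0, 0, -0.02], "delta_rot": [0, 0, 0]}, {"fingers": 0, "translation": [0, 0, -0.01], "delta_rot": [0, 0, 0]}, {"fingers": 0, "translation": [0, 0, 0], "delta_rot": [0, 0, 0]}, {"fingers": 0, "translation": [0, 0, 0], "delta_rot": [0, 0, 0]}])

```text
clock: 11.25
ee_pos: [0.6195, 0.0798, 0.0358]
eef_rot: [0.0, 0.733, 0.68, 0.0]
force: [0.1, 0.1, 0.2]
grip_width: 0.0
grip_force: 0.0
```

```bash
python3 -c "
from h import *
st()
p,d=ctrl.capture('top'); cv2.imwrite('pics/t3.png',cv2.resize(p[170:285,275:400],None,fx=5,fy=5))"
```

```text
t 11.25 tcp [0.6195 0.0798 0.0358] local [0.05   0.1056] xyaw 85.72 zax [ 0.001  0.    -1.   ] F [0.09 0.08 0.2 ] q [ 0.13  0.62  0.07  1.01 -0.    1.77] w 2.9881095240062968e-05
```

View pics/t3.png

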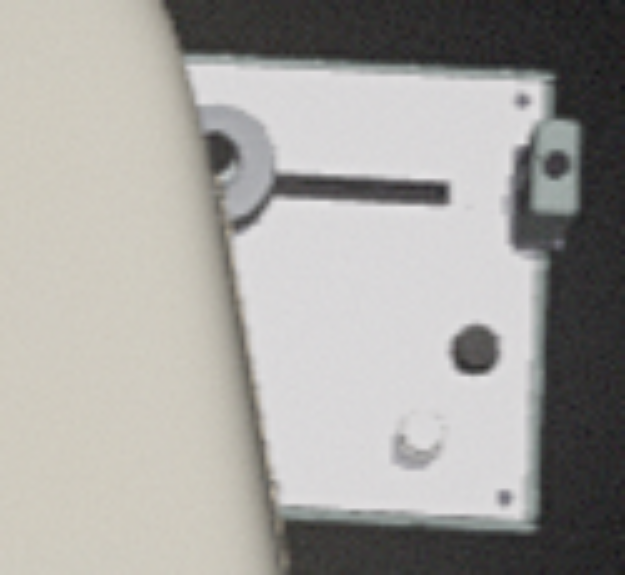

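The carriage is in the corner (crop about (211,166)), vial upright, spare vial and stopper undisturbed. Now pushing along lane two.

Emit:
step_arm(plan=[{"fingers": 0, "translation": [-0.0005, -0.006, 0], "delta_rot": [0, 0, 0]}, {"fingers": 0, "translation": [-0.0005, -0.006, 0], "delta_rot": [0, 0, 0]}, {"fingers": 0, "translation": [-0.0005, -0.006, 0], "delta_rot": [0, 0, 0]}, {"fingers": 0, "translation": [-0.0005, -0.006, 0], "delta_rot": [0, 0, 0]}, {"fingers": 0, "translation": [-0.0005, -0.006, 0], "delta_rot": [0, 0, 0]}, {"fingers": 0, "translation": [-0.0005, -0.006, 0], "delta_rot": [0, 0, 0]}, {"fingers": 0, "translation": [-0.0005, -0.006, 0], "delta_rot": [0, 0, 0]}, {"fingers": 0, "translation": [-0.0005, -0.006, 0], "delta_rot": [0, 0, 0]}, {"fingers": 0, "translation": [-0.0005, -0.006, 0], "delta_rot": [0, 0, 0]}, {"fingers": 0, "translation": [-0.0005, -0.006, 0], "delta_rot": [0, 0, 0]}])

```text
clock: 12.3
ee_pos: [0.6166, 0.0497, 0.0354]
eef_rot: [-0.0, 0.733, 0.68, 0.0]
force: [-0.8, 2.2, -0.1]
grip_width: -0.0003
grip_force: 0.8
```

```bash
python3 -c "
from h import *
st()"
```

```text
t 12.3 tcp [0.6166 0.0497 0.0354] local [0.0494 0.0753] xyaw 85.71 zax [ 0.  0. -1.] F [-0.78  2.25 -0.09] q [0.08 0.61 0.05 1.   0.   1.73] w -0.0002905349395412975
```

Emit:
step_arm(plan=[{"fingers": 0, "translation": [-0.0006, -0.008, 0], "delta_rot": [0, 0, 0]}, {"fingers": 0, "translation": [-0.0008, -0.01, 0], "delta_rot": [0, 0, 0]}, {"fingers": 0, "translation": [-0.0008, -0.01, 0], "delta_rot": [0, 0, 0]}, {"fingers": 0, "translation": [-0.0007, -0.01, 0], "delta_rot": [0, 0, 0]}, {"fingers": 0, "translation": [-0.0007, -0.01, 0], "delta_rot": [0, 0, 0]}, {"fingers": 0, "translation": [-0.0007, -0.01, 0], "delta_rot": [0, 0, 0]}, {"fingers": 0, "translation": [-0.0007, -0.01, 0], "delta_rot": [0, 0, 0]}, {"fingers": 0, "translation": [-0.0007, -0.01, 0], "delta_rot": [0, 0, 0]}, {"fingers": 0, "translation": [-0.0007, -0.01, 0], "delta_rot": [0, 0, 0]}, {"fingers": 0, "translation": [-0.0007, -0.008, 0], "delta_rot": [0, 0, 0]}])

```text
clock: 13.3
ee_pos: [0.613, 0.0013, 0.0354]
eef_rot: [0.0, 0.733, 0.68, 0.0]
force: [-0.4, 1.6, 1.3]
grip_width: -0.0001
grip_force: 1.0
```

```bash
python3 -c "
from h import *
st()
p,d=ctrl.capture('side'); cv2.imwrite('pics/s4.png',cv2.resize(p[150:310,230:430],None,fx=4,fy=3.75))
print((proj('side',[[.6063,-.0852,.052]])-[230,150])*[4,3.75])"
```

```text
t 13.3 tcp [0.613  0.0013 0.0354] local [0.0497 0.0268] xyaw 85.69 zax [ 0.  0. -1.] F [-0.42  1.64  1.26] q [0.   0.6  0.03 1.   0.   1.65] w -8.9309659163097e-05
[[259.0692732  250.59739332]]
```

View pics/s4.png

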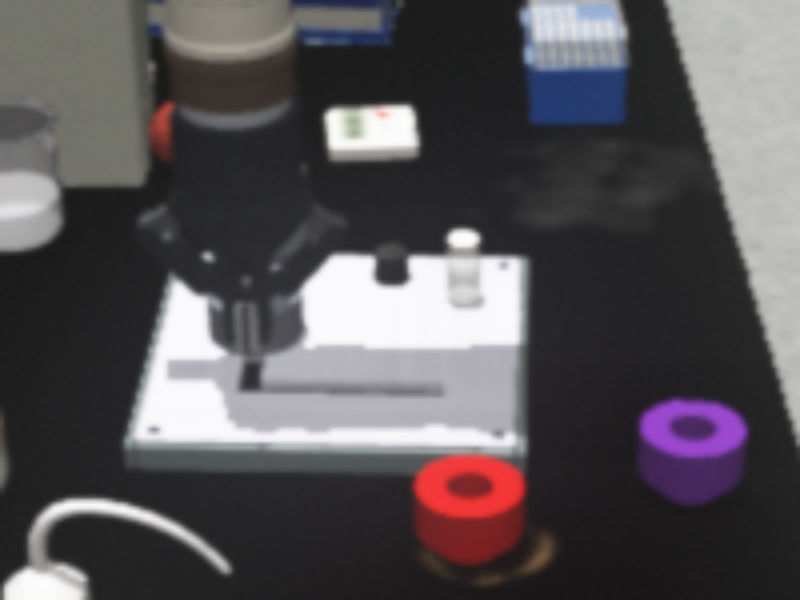

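The carriage is moving along lane two at (257,320) in front of the fingers; everything else is unmoved.

Emit:
step_arm(plan=[{"fingers": 0, "translation": [-0.0006, -0.008, 0], "delta_rot": [0, 0, 0]}, {"fingers": 0, "translation": [-0.0006, -0.008, 0], "delta_rot": [0, 0, 0]}, {"fingers": 0, "translation": [-0.0006, -0.008, 0], "delta_rot": [0, 0, 0]}, {"fingers": 0, "translation": [-0.0006, -0.008, 0], "delta_rot": [0, 0, 0]}, {"fingers": 0, "translation": [-0.0006, -0.008, 0], "delta_rot": [0, 0, 0]}, {"fingers": 0, "translation": [-0.0006, -0.008, 0], "delta_rot": [0, 0, 0]}, {"fingers": 0, "translation": [-0.0006, -0.008, 0], "delta_rot": [0, 0, 0]}, {"fingers": 0, "translation": [-0.0005, -0.006, 0], "delta_rot": [0, 0, 0]}, {"fingers": 0, "translation": [-0.0004, -0.005, 0], "delta_rot": [0, 0, 0]}, {"fingers": 0, "translation": [-0.0003, -0.004, 0], "delta_rot": [0, 0, 0]}])

```text
clock: 14.35
ee_pos: [0.6102, -0.034, 0.0353]
eef_rot: [-0.0, 0.733, 0.68, -0.0]
force: [-0.2, 1.8, 1.1]
grip_width: 0.0001
grip_force: 1.0
```

Emit:
step_arm(plan=[{"fingers": 0, "translation": [-0.0002, -0.003, 0], "delta_rot": [0, 0, 0]}, {"fingers": 0, "translation": [-0.0002, -0.002, 0], "delta_rot": [0, 0, 0]}, {"fingers": 0, "translation": [-0.0002, -0.002, 0], "delta_rot": [0, 0, 0]}, {"fingers": 0, "translation": [-0.0002, -0.002, 0], "delta_rot": [0, 0, 0]}, {"fingers": 0, "translation": [-0.0002, -0.002, 0], "delta_rot": [0, 0, 0]}, {"fingers": 0, "translation": [0, 0, 0], "delta_rot": [0, 0, 0]}, {"fingers": 0, "translation": [0, 0, 0], "delta_rot": [0, 0, 0]}, {"fingers": 0, "translation": [0, 0, 0], "delta_rot": [0, 0, 0]}, {"fingers": 0, "translation": [0, 0, 0], "delta_rot": [0, 0, 0]}, {"fingers": 0, "translation": [0, 0, 0], "delta_rot": [0, 0, 0]}])

```text
clock: 15.35
ee_pos: [0.6098, -0.0394, 0.0353]
eef_rot: [0.0, 0.733, 0.68, -0.0]
force: [-0.3, 0.6, 0.6]
grip_width: 0.0
grip_force: 0.3
```

```bash
python3 -c "
from h import *
st()"
```

```text
t 15.35 tcp [ 0.6098 -0.0394  0.0353] local [ 0.0498 -0.0141] xyaw 85.7 zax [-0. -0. -1.] F [-0.31  0.56  0.58] q [-0.06  0.6   0.02  0.99 -0.    1.58] w 2.165114089058207e-06
```

Emit:
step_arm(plan=[{"fingers": 0, "translation": [-0.0002, -0.002, 0], "delta_rot": [0, 0, 0]}, {"fingers": 0, "translation": [-0.0002, -0.002, 0], "delta_rot": [0, 0, 0]}, {"fingers": 0, "translation": [-0.0002, -0.002, 0], "delta_rot": [0, 0, 0]}, {"fingers": 0, "translation": [-0.0002, -0.002, 0], "delta_rot": [0, 0, 0]}, {"fingers": 0, "translation": [-0.0001, -0.001, 0], "delta_rot": [0, 0, 0]}, {"fingers": 0, "translation": [0, -0.001, 0], "delta_rot": [0, 0, 0]}, {"fingers": 0, "translation": [0, 0, 0], "delta_rot": [0, 0, 0]}, {"fingers": 0, "translation": [0, 0, 0], "delta_rot": [0, 0, 0]}, {"fingers": 0, "translation": [0, 0, 0], "delta_rot": [0, 0, 0]}, {"fingers": 0, "translation": [0, 0, 0], "delta_rot": [0, 0, 0]}])

```text
clock: 16.35
ee_pos: [0.6093, -0.0443, 0.0353]
eef_rot: [0.0, 0.733, 0.68, -0.0]
force: [-0.5, 0.6, -0.0]
grip_width: 0.0002
grip_force: 0.3
```

Emit:
step_arm(plan=[{"fingers": 0, "translation": [-0.0002, -0.002, 0], "delta_rot": [0, 0, 0]}, {"fingers": 0, "translation": [-0.0002, -0.002, 0], "delta_rot": [0, 0, 0]}, {"fingers": 0, "translation": [0, 0, 0], "delta_rot": [0, 0, 0]}, {"fingers": 0, "translation": [0, 0, 0], "delta_rot": [0, 0, 0]}, {"fingers": 0, "translation": [0, 0, 0], "delta_rot": [0, 0, 0]}, {"fingers": 0, "translation": [0, 0, 0], "delta_rot": [0, 0, 0]}, {"fingers": 0, "translation": [0, 0, 0], "delta_rot": [0, 0, 0]}, {"fingers": 0, "translation": [0, 0, 0], "delta_rot": [0, 0, 0]}, {"fingers": 0, "translation": [0, 0, 0], "delta_rot": [0, 0, 0]}, {"fingers": 0, "translation": [0, 0, 0], "delta_rot": [0, 0, 0]}])

```text
clock: 17.35
ee_pos: [0.6093, -0.0463, 0.0354]
eef_rot: [0.0, 0.733, 0.68, 0.0]
force: [0.7, 0.2, -0.5]
grip_width: -0.0
grip_force: 0.0
```

```bash
python3 -c "
from h import *
st()"
```

```text
t 17.35 tcp [ 0.6093 -0.0463  0.0354] local [ 0.0498 -0.021 ] xyaw 85.7 zax [ 0. -0. -1.] F [ 0.75  0.24 -0.5 ] q [-0.08  0.6   0.02  0.99 -0.    1.57] w -5.40461461828013e-06
```

Emit:
step_arm(plan=[{"fingers": 0, "translation": [-0.0002, -0.002, 0], "delta_rot": [0, 0, 0]}, {"fingers": 0, "translation": [-0.0002, -0.002, 0], "delta_rot": [0, 0, 0]}, {"fingers": 0, "translation": [0, 0, 0], "delta_rot": [0, 0, 0]}, {"fingers": 0, "translation": [0, 0, 0], "delta_rot": [0, 0, 0]}, {"fingers": 0, "translation": [0, 0, 0], "delta_rot": [0, 0, 0]}, {"fingers": 0, "translation": [0, 0, 0], "delta_rot": [0, 0, 0]}, {"fingers": 0, "translation": [0, 0, 0], "delta_rot": [0, 0, 0]}, {"fingers": 0, "translation": [0, 0, 0], "delta_rot": [0, 0, 0]}, {"fingers": 0, "translation": [0, 0, 0], "delta_rot": [0, 0, 0]}, {"fingers": 0, "translation": [0, 0, 0], "delta_rot": [0, 0, 0]}])

```text
clock: 18.35
ee_pos: [0.6091, -0.0475, 0.0354]
eef_rot: [-0.0, 0.733, 0.68, 0.0]
force: [-0.8, 4.9, 2.3]
grip_width: 0.0002
grip_force: 2.6
```

```bash
python3 -c "
from h import *
st()
p,d=ctrl.capture('top'); cv2.imwrite('pics/t5.png',cv2.resize(p[170:285,275:400],None,fx=5,fy=5))
print((proj('top',[[.6063,-.0852,.052]])-[275,170])*5)"
```

```text
t 18.35 tcp [ 0.6091 -0.0475  0.0354] local [ 0.0497 -0.0223] xyaw 85.73 zax [ 0.     0.001 -1.   ] F [-0.8   4.91  2.32] q [-0.08  0.6   0.02  0.99  0.    1.57] w 0.00019401006448567499
[[439.02861305 175.87395147]]
```

View pics/t5.png

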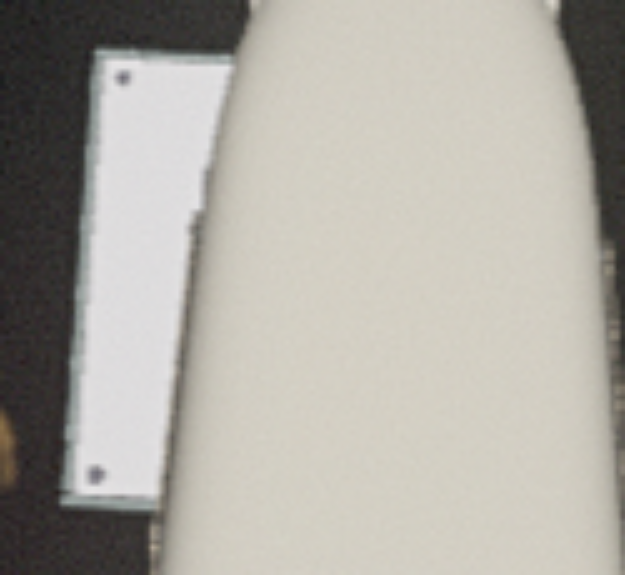

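The arm hides the carriage here, but the steady 5 N stop shows the pin is home. I back off and lift away to check.

Emit:
step_arm(plan=[{"fingers": 0, "translation": [0.0004, 0.005, 0], "delta_rot": [0, 0, 0]}, {"fingers": 0, "translation": [0.001, 0.012, 0], "delta_rot": [0, 0, 0]}, {"fingers": 0, "translation": [0.001, 0.015, 0], "delta_rot": [0, 0, 0]}, {"fingers": 0, "translation": [0.001, 0.02, 0], "delta_rot": [0, 0, 0]}, {"fingers": 0, "translation": [0, 0, 0.03], "delta_rot": [0, 0, 0]}, {"fingers": 0, "translation": [0, 0, 0.05], "delta_rot": [0, 0, 0]}, {"fingers": 0, "translation": [0, 0, 0.06], "delta_rot": [0, 0, 0]}, {"fingers": 0, "translation": [0, 0, 0.06], "delta_rot": [0, 0, 0]}, {"fingers": 0, "translation": [0, 0, 0.06], "delta_rot": [0, 0, 0]}, {"fingers": 0, "translation": [0, 0, 0.06], "delta_rot": [0, 0, 0]}])

```text
clock: 19.4
ee_pos: [0.6105, -0.0216, 0.1965]
eef_rot: [0.0, 0.733, 0.68, -0.0]
force: [-0.2, 0.3, -0.1]
grip_width: -0.0008
grip_force: 0.0
```

Emit:
step_arm(plan=[{"fingers": 0, "translation": [-0.04, 0.04, 0.02], "delta_rot": [0, 0, 0]}, {"fingers": 0, "translation": [-0.04, 0.05, 0.02], "delta_rot": [0, 0, 0]}, {"fingers": 0, "translation": [-0.04, 0.06, 0], "delta_rot": [0, 0, 0]}, {"fingers": 0, "translation": [-0.04, 0.06, 0], "delta_rot": [0, 0, 0]}, {"fingers": 0, "translation": [-0.04, 0.06, 0], "delta_rot": [0, 0, 0]}, {"fingers": 0, "translation": [-0.04, 0.06, 0], "delta_rot": [0, 0, 0]}, {"fingers": 0, "translation": [-0.04, 0.06, 0], "delta_rot": [0, 0, 0]}, {"fingers": 0, "translation": [-0.03, 0.06, 0], "delta_rot": [0, 0, 0]}, {"fingers": 0, "translation": [-0.03, 0.05, 0], "delta_rot": [0, 0, 0]}, {"fingers": 0, "translation": [0, 0, 0], "delta_rot": [0, 0, 0]}])

```text
clock: 20.4
ee_pos: [0.4387, 0.2307, 0.2154]
eef_rot: [-0.0, 0.731, 0.682, 0.0]
force: [-0.1, -0.4, 0.2]
grip_width: 0.0003
grip_force: 0.0
```

```bash
python3 -c "
from h import *
st();look('pics/t6.png')"
```

```text
t 20.4 tcp [0.4387 0.2307 0.2154] local [-0.1423  0.2415] xyaw 86.01 zax [-0.     0.001 -1.   ] F [-0.1  -0.37  0.18] q [ 0.48  0.24 -0.04  1.29  0.    2.12] w 0.0002770196260099168
car 394 [ 0.0207 -0.0895] [ 0.0806 -0.0313]
```

View pics/t6.png

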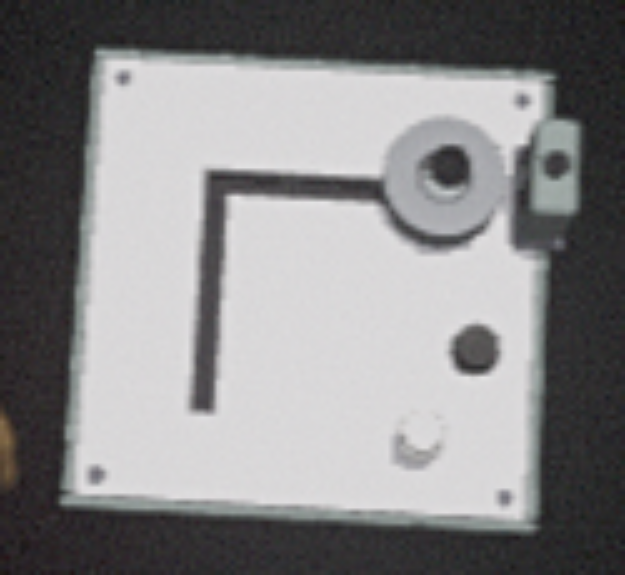

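The carriage is at crop (444,178) in front of the post, at local (0.0507, -0.0604), so it is home. The vial is seated and upright, and the spare vial and stopper have not moved.

```bash
python3 -c "
from bench import ctrl
print(ctrl.sign_off())"
```

```text
the job is handed in; nothing more can be done
None
```

I pushed the carriage round the corner to the far end of the slot, where a steady 5 N stop and the last top view show it home in front of the sensor post. The vial is upright, nothing on the deck was disturbed, and I handed the job in at about 20 s.

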